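# Park the wide tapered sleeve loosely on the drying cone

### The arm

A 6-joint arm with a two-finger parallel gripper is mounted at the origin on a cart in front of the work surface, level with it; the furniture and walls round the work are solid. World frame = base frame: x ahead of the robot, y to its left, z up, the work surface at z = 0. Lengths are in mm, angles in rad, forces in N, time in s.
With the tool pointing down it reaches from about 250 to 800 mm from the base axis. Payload 8.5 kg.
Tool frame: the origin (TCP) lies midway between the tips of the shut fingers; the grasp point (between the pads) lies behind it (r.tcp_to_grasp is the z of the grasp point in the tool frame, in mm); z points along the fingers, y is the line along which they close (so a half turn about z gives the same grasp; the last joint's range is limited). The gripper opens to 85 mm and grips with 20 to 120 N. Pads are 22 mm wide; open, the fingers measure 114 mm over their backs; the gripper's body (76 mm by 85 mm) begins 54 mm behind the grasp point. The pads swing forward as they close: fully open they stand 13 mm farther back than shut.
Start: joints at [1.279, 0.238, -0.013, 1.319, 0, 1.571], TCP at [151.016, 502.765, 231.276] pointing down, gripper open.
Joint ranges: [-2.66, 2.66], [-1.03, 1.9], [-1.14, 1.46], [-1.82, 2.27], [-1.45, 1.34], [-3.14, 3.14]. Speed limits (rad/s): [2.22, 2.22, 2.79, 3.14, 3.14, 3.14].

### API

Orientations are given as a 3x3 rotation matrix whose columns are the frame's x, y, z axes.
In Python, from rig import r gives the robot as it stands. The module is installed in compiled form; this text tells all that it offers.
- The arm moves only by the tool carry_out, never from a script. Its argument "motion" is a list of rows, each a list of 5 numbers: the opening, from -1 (shut) to 1 (fully open), then the shift along the tool's x, y, z in m, then the turn about the tool's z in degrees. In form: [[claw, tx, ty, tz, spin], ...]. A call has 1 to 8 rows; each row shifts and turns the commanded pose from where the row before left it, along the tool's axes as they then stand; what a row does not reach is not made up. A row lasts 1/10 s, in which the tool goes at most 50 mm and 8.59 degrees, less where a joint would pass 70% of its speed; a pose out of reach is approached as far as the arm can. A call with a gripper value outside its range is refused whole. The fingers move at their own pace and stop on an object; the grip force is fixed at half the most. Time passes only in rows, so rows that do not move let the fingers close. It gives the time, the measured TCP pose, the force, the opening and the grip force at its end, in the units of the state.
- r.observe(): the state, without advancing time (a new reading comes with each control period).
- r.grab_frame(name): name is "side" or "top" or "wrist"; returns a dict with "image" (420x560x3 uint8, red, green, blue), "fovy" (degrees; the focal length in pixels is half the picture's height over the tangent of half this angle, whatever the lens; pixels are square), "cx", "cy" (the principal point, pixels), "rvec" (rotation vector, rad) and "tvec" (3), from world to camera coordinates, as OpenCV has them. Camera axes: x right, y down, z forward; pixel columns grow to the right and rows downward; lengths in mm; the calibration is good to about 2 mm. The wrist camera is an equidistant fisheye: a pixel r from the principal point sees the ray r / f radians off the axis. A picture is of the moment at which its call begins. There is no depth.
- r.finish_job(): hands the job in; it is judged then, once.
The state is a dict: "time": time; "qpos": joint angles; "joint_velocities": joint speeds; "joint_efforts": joint torques, N m; "position": TCP position; "tool_rot": TCP orientation; "force": force on the tool from outside, world axes, zero at the start; "wrist_torque": the same for the moment, N m; "grip_width": finger opening in mm; "finger_force": force on a finger pad.
Only numpy, scipy, OpenCV 4.12 (cv2) and the standard library are available. Lean on these libraries where they do the work, as an engineer would, in place of code of your own. Each camera call takes 0.05 s, during which the arm holds its last target. There are 200 camera calls.

### The job

Two blue plastic tapered sleeves stand on the bench. Pick up the wider one and set it, wide end down, over the black rubber cone on the round steel stand so that it sits upright and loose under its own weight; do not press or drop it on, or it jams. Let go of it there, and leave the narrower sleeve standing where it is.

Things in the scene. Friction and masses are not known exactly. Their poses are not given: they have to be found in the camera images.
- wide_sleeve: The wider blue plastic tapered sleeve, an open shell with 4 mm wall, 100 mm tall, about 80 g, standing wide end down: 64 mm outside diameter (56 mm inside) at the bottom, tapering evenly to a straight round neck, 32 mm in diameter, from 60 to 100 mm up (the place to grip). Origin: centre of the wide bottom end; z points up along its axis to the neck.
- narrow_sleeve: The narrower blue plastic tapered sleeve, also 100 mm tall and standing wide end down: 44 mm outside diameter at the bottom, neck 24 mm. It stays where it is. Origin: centre of its bottom end; z up.
- stand: Round steel foot, 100 mm in diameter and 14 mm high, fixed to the bench, with a black rubber cone above it: 68 mm in diameter at its lower end 30 mm above the bench, 30 mm in diameter at its top 105 mm above the bench. The wide sleeve set loosely over the cone rests with its bottom end about 57 mm above the bench (a drop of more than about 20 mm onto it is too hard). Origin: centre of the foot's underside on the bench; z up along the cone's axis.
- cone (a joint): How far the rubber cone has been pushed down on its stand, in m: 0 free, under 0.001 with the sleeve's weight on it, 0.015 at most. It yields about 1 mm per N. More than 0.010 (about 10 N of push) means that the sleeve has been jammed on.
Things that resemble listed ones, but are neither listed nor needed, are in the scene too. Leave any pink or turquoise look-alike of the wide_sleeve alone.

How it is judged (in metres and radians):
At the end, for the whole second after the job is handed in: The wide sleeve sits wide end down on the rubber cone, its bottom end 47 to 67 mm above the bench, within 10 mm of the cone's axis, upright within 10 degrees, at rest and let go, the cone pushed down less than 4 mm; the narrow sleeve still stands upright within 30 mm of where it was (horizontal distance between wide_sleeve and stand below 0.01 m and z of wide_sleeve in the frame of stand between 0.047 and 0.067 m and angle between each of wide_sleeve, narrow_sleeve's own z axis and vertical below 0.17 rad and linear speed of wide_sleeve below 0.02 m/s and value of joint cone below 0.004 m and distance of narrow_sleeve from where it was at the start of the episode below 0.03 m); the robot touches nothing.
It fails at once if the sleeve is dropped onto the cone (falls over it faster than 0.7 m/s, a drop of 25 mm) (linear speed of wide_sleeve above 0.7 m/s and horizontal distance between wide_sleeve and stand below 0.03 m and z of wide_sleeve in the frame of stand below 0.09 m).
It fails at once if the sleeve is pushed on so hard that the cone goes down more than 10 mm (jammed) (value of joint cone above 0.01 m).
It fails at once if the narrow sleeve is knocked over or moved more than 50 mm (distance of narrow_sleeve from where it was at the start of the episode above 0.05 m or angle between narrow_sleeve's own z axis and vertical above 0.6 rad).
It also fails if it takes over 32 s, if anything falls off the work surface, if the arm or the gripper's body presses on something with over 40 N, if the wrist force passes 120 N, or if a joint passes its speed limit or range.

## Working session

There is one attempt and no reset: what is moved stays moved. The work goes in short steps, Python scripts to look and compute and a tool call to move; the robot and the scene stay as the last step left them, time stands still between calls to the robot, and variables do not carry over. Pictures are saved under pics/ and viewed, at most 10 in all, crops included, and the job is handed in when it is done.

Besides the shell and the picture viewer there is one more tool, called after ">>>" by a JSON object that holds its "op" and its "data". carry_out: Moves the arm, as the interface text tells. Its arguments: {"type":"object","properties":{"motion":{"type":"array","items":{"type":"array","items":{"type":"number"}}}},"required":["motion"]}

```bash
mkdir -p pics
python3 - <<'E'
from rig import r
import cv2,numpy as np,pickle
s=r.observe();print(s['time'],s['position'],np.round(s['tool_rot'],3).tolist(),r.tcp_to_grasp,s['grip_width'])
d={}
for n in("side","top"):
    f=r.grab_frame(n);d[n]=f;cv2.imwrite(f'pics/{n}0.png',f['image'][:,:,::-1]);print(n,f['fovy'],f['cx'],f['cy'],f['rvec'],f['tvec'])
pickle.dump(d,open('f0.pkl','wb'))
E
```

```text
0.0 [150.89370899 502.3884718  230.6665769 ] [[-0.958, 0.288, -0.0], [0.288, 0.958, -0.001], [0.0, -0.002, -1.0]] -18.700000000000003 84.93520074706083
side 42.92628615367505 292.36655610191906 209.42022023732434 [ 1.89780894 -0.22448726  0.19167616] [-435.4033306   113.29069269 1279.21677094]
top 52.49845927114891 287.6476212125154 213.7346054184291 [ 2.08108032 -2.12296283  0.2350953 ] [ 70.98157182 490.31015018 962.64010333]
```

View pics/side0.png

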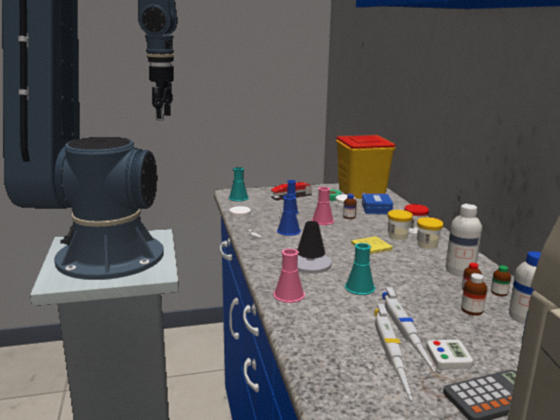

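View pics/top0.png

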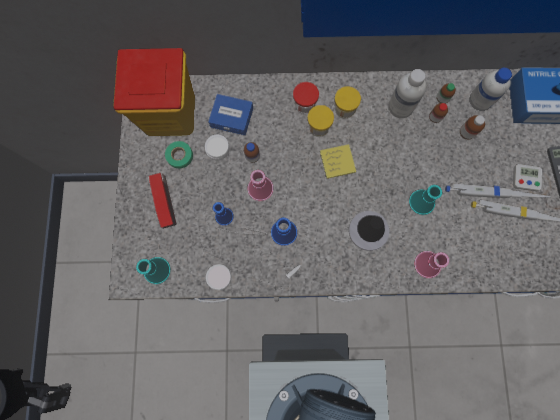

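The top view shows these look-alikes: blue (284,231), which looks the wider; blue (223,214), the narrower; pink (260,185) and (430,263); turquoise (155,270) and (423,202). The stand is at (370,229). I choose blue (284,231) and will check it in one close crop.

```bash
cat > h.py <<'E'
import cv2,numpy as np
def ray(f,u,v):
    R=cv2.Rodrigues(np.array(f['rvec']))[0];F=210/np.tan(np.radians(f['fovy'])/2)
    return -R.T@np.array(f['tvec']),R.T@np.array([(u-f['cx'])/F,(v-f['cy'])/F,1.])
def plane(f,u,v,z):
    c,d=ray(f,u,v);return c+d*(z-c[2])/d[2]
def proj(f,p):
    R=cv2.Rodrigues(np.array(f['rvec']))[0];F=210/np.tan(np.radians(f['fovy'])/2)
    q=R@np.array(p,float)+np.array(f['tvec']);return q[:2]/q[2]*F+[f['cx'],f['cy']]
E
python3 - <<'E'
import pickle,cv2
d=pickle.load(open('f0.pkl','rb'))
im=d['top']['image'][165:265,200:400,::-1]
cv2.imwrite('pics/crop1.png',cv2.resize(im,None,fx=4,fy=4,interpolation=cv2.INTER_CUBIC))
E
```

```text
(no output)
```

View pics/crop1.png

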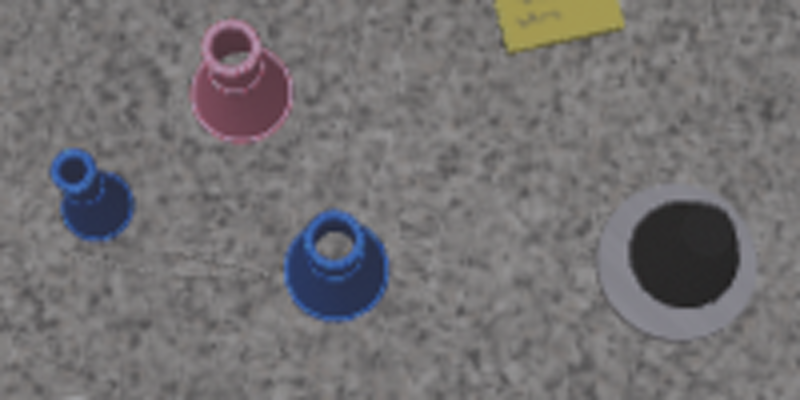

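The crop shows the wide blue sleeve (neck top at 334,239, base 337,270 in crop), clearly wider than the blue one at (73,171)/(97,206). The stand foot is centred at (677,261).

Run:
```python
import pickle,numpy as np
from h import *
d=pickle.load(open('f0.pkl','rb'));f=d['top']
g=lambda x,y,z:plane(f,200+x/4-.375,165+y/4-.375,z).round(1)
print('cam',ray(f,0,0)[0].round())
print('wide neck',g(334,239,100),'base',g(337,270,0),'edges',g(285,270,0),g(388,270,0))
print('narrow',g(73,171,100),g(97,206,0))
print('pink',g(231,47,100),g(241,93,0))
print('stand foot',g(677,261,14),'cone low',g(684,254,30),'edges',g(599,262,14),g(756,262,14))
s=d['side']
for n,p in dict(wide=g(334,239,100),stand=g(677,261,14)).items(): print(n,proj(s,p).round(1))
```

```text
cam [ 265.   62. 1048.]
wide neck [456.9  72.  100. ] base [457.3  71.5   0. ] edges [458. 104.   0.] [456.7  39.6   0. ]
narrow [499.6 220.8 100. ] [501.3 222.1   0. ]
pink [572.1 130.  100. ] [573.6 130.9   0. ]
stand foot [ 456.1 -138.4   14. ] cone low [ 457.4 -139.8   30. ] edges [456.5 -90.3  14. ] [ 454.5 -187.    14. ]
wide [289.1 197.2]
stand [309.8 259.1]
```

>>> {"op": "carry_out", "data": {"motion": [[1,-0.03,-0.023,0,0],[1,-0.03,-0.023,0,0],[1,-0.03,-0.023,0,0],[1,-0.03,-0.023,0,0],[1,-0.03,-0.023,0,0],[1,-0.03,-0.023,0,0],[1,-0.03,-0.023,0,0],[1,-0.03,-0.023,0,0]]}}

```text
time: 0.9
position: [328.4, 256.1, 231.2]
tool_rot: [[-0.958, 0.287, -0.0], [0.287, 0.958, -0.0], [0.0, -0.0, -1.0]]
force: [0.8, -0.5, -0.6]
grip_width: 85.1
finger_force: 0.0
```

>>> {"op": "carry_out", "data": {"motion": [[1,-0.03,-0.023,0,0],[1,-0.03,-0.023,0,0],[1,-0.03,-0.023,0,0],[1,-0.03,-0.023,0,0],[1,-0.03,-0.023,0,0],[1,-0.027,-0.025,0,0],[1,0,0,0,0],[1,0,0,0,0]]}}

```text
time: 1.7
position: [457.1, 71.9, 230.9]
tool_rot: [[-0.957, 0.29, -0.001], [0.29, 0.957, -0.0], [0.001, -0.0, -1.0]]
force: [0.4, -0.1, -0.4]
grip_width: 85.1
finger_force: 0.0
```

```bash
cat > st.py <<'E'
from rig import r
import numpy as np,sys
s=r.observe();R=s['tool_rot'];p=s['position']
print(s['time'],p.round(1),s['qpos'].round(2) if hasattr(s['qpos'],'round') else s['qpos'],np.array(R).round(3).tolist(),s['grip_width'],s['finger_force'],np.round(s['force'],1))
if len(sys.argv)>3: print('tool delta mm',(np.array(R).T@(np.array(list(map(float,sys.argv[1:4])))-p)).round(1))
E
python3 st.py 457 72 61
python3 - <<'E'
from rig import r
import cv2,pickle
f=r.grab_frame('wrist');print({k:v for k,v in f.items() if k!='image'})
pickle.dump(f,open('w1.pkl','wb'));cv2.imwrite('pics/w1.png',f['image'][:,:,::-1])
E
```

```text
1.7 [457.1  71.9 230.9] [ 0.16  0.13 -0.15  1.29  0.    0.45] [[-0.957, 0.29, -0.001], [0.29, 0.957, -0.0], [0.001, -0.0, -1.0]] 85.09610307864283 0.0 [ 0.4 -0.1 -0.4]
tool delta mm [-1.000e-01  2.000e-01  1.699e+02]
{'fovy': 65.70646984690485, 'cx': 285.0948094493919, 'cy': 209.69025581108082, 'rvec': array([-2.30338003, -1.7080755 , -0.27993166]), 'tvec': array([-202.39773256, -436.92905293,  247.62887603])}
```

View pics/w1.png

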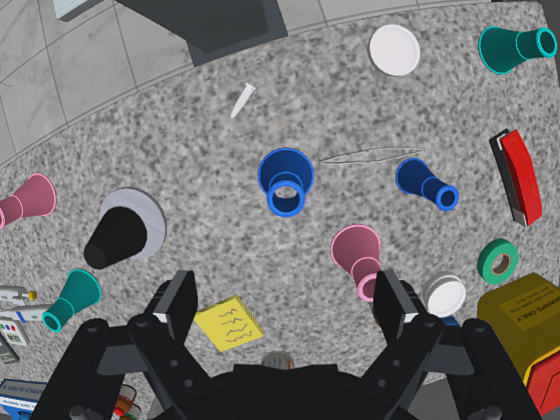

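The wrist view shows the wide blue neck top at (286,197), base around (286,175), centred between the fingers. The cone top is at (96,254), and the foot's centre is around (133,223).

Run:
```python
import pickle,numpy as np,cv2
f=pickle.load(open('w1.pkl','rb'));R=cv2.Rodrigues(f['rvec'])[0];c=-R.T@f['tvec'];F=210/np.tan(np.radians(f['fovy'])/2)
def g(u,v,z):
    x=np.array([u-f['cx'],v-f['cy']]);n=np.linalg.norm(x);t=n/F
    d=R.T@np.array([*(x/n*np.sin(t)),np.cos(t)]);return (c+d*(z-c[2])/d[2]).round(1)
print(c,g(286,197,100),g(286,175,0),'cone top',g(96,254,105),'foot',g(133,223,14))
```

```text
[379.40664032  96.3324103  374.1157143 ] [456.7  73.7 100. ] [459.1  73.3   0. ] cone top [ 455.4 -134.   105. ] foot [ 456.  -130.6   14. ]
```

>>> {"op": "carry_out", "data": {"motion": [[1,0,0,0.025,0],[1,0,0,0.03,0],[1,0,0,0.03,0],[1,0,0.001,0.03,0],[1,0,0,0.03,0],[1,0,0,0.015,0],[1,0,0,0.01,0],[1,0,0,0,0]]}}

```text
time: 2.55
position: [456.4, 74.2, 60.5]
tool_rot: [[-0.958, 0.286, -0.002], [0.286, 0.958, -0.0], [0.002, -0.001, -1.0]]
force: [0.3, -0.5, 0.7]
grip_width: 85.4
finger_force: 0.0
```

>>> {"op": "carry_out", "data": {"motion": [[-1,0,0,0,0],[-1,0,0,0,0],[-1,0,0,0,0],[-1,0,0,0,0],[-1,0,0,0,0],[-1,0,0,0,0],[-1,0,0,0,0],[-1,0,0,0,0]]}}

```text
time: 3.35
position: [458.0, 73.5, 61.8]
tool_rot: [[-0.958, 0.288, 0.001], [0.288, 0.958, 0.0], [-0.001, 0.001, -1.0]]
force: [-0.1, 1.0, 5.4]
grip_width: 30.7
finger_force: 58.8
```

>>> {"op": "carry_out", "data": {"motion": [[-1,0,0,-0.01,0],[-1,0,0,-0.02,0],[-1,0,0,-0.025,0],[-1,0,0,-0.025,0],[-1,0,0,-0.025,0],[-1,0,0,-0.02,0],[-1,0,0,-0.01,0],[-1,0,0,0,0]]}}

```text
time: 4.15
position: [458.0, 73.5, 197.5]
tool_rot: [[-0.958, 0.288, 0.002], [0.288, 0.958, 0.0], [-0.002, 0.001, -1.0]]
force: [-0.5, -0.1, -1.5]
grip_width: 30.9
finger_force: 59.4
```

```bash
python3 st.py 456 -138 191
```

```text
4.15 [458.   73.5 197.5] [ 0.16  0.15 -0.22  1.2  -0.    0.45] [[-0.958, 0.288, 0.002], [0.288, 0.958, 0.0], [-0.002, 0.001, -1.0]] 30.90911723832754 59.367976784706116 [-0.5 -0.1 -1.5]
tool delta mm [ -58.9 -203.1    6.4]
```

>>> {"op": "carry_out", "data": {"motion": [[-1,-0.005,-0.015,0,0],[-1,-0.01,-0.034,0,0],[-1,-0.01,-0.035,0,0],[-1,-0.01,-0.035,0,0],[-1,-0.01,-0.035,0,0],[-1,-0.009,-0.034,0,0],[-1,-0.005,-0.015,0,0],[-1,0,0,0,0]]}}

```text
time: 4.95
position: [454.9, -139.6, 195.0]
tool_rot: [[-0.957, 0.291, -0.002], [0.291, 0.957, 0.0], [0.002, -0.0, -1.0]]
force: [0.1, 0.7, -1.9]
grip_width: 30.6
finger_force: 59.5
```

```bash
python3 st.py 456 -138 130
python3 - <<'E'
from rig import r
import cv2,pickle,numpy as np
d={}
for n in("side","top"): d[n]=r.grab_frame(n)
pickle.dump(d,open('f2.pkl','wb'))
a=d['side']['image'][150:290,240:380,::-1];b=d['top']['image'][160:300,300:440,::-1]
a,b=[cv2.resize(x,(400,400),interpolation=cv2.INTER_CUBIC) for x in(a,b)]
cv2.imwrite('pics/c2.png',np.hstack([a,b]))
E
```

```text
4.95 [ 454.9 -139.6  195. ] [-0.3   0.17 -0.19  1.21 -0.   -0.  ] [[-0.957, 0.291, -0.002], [0.291, 0.957, 0.0], [0.002, -0.0, -1.0]] 30.576534226673736 59.4639390707016 [ 0.1  0.7 -1.9]
tool delta mm [-0.7  1.9 65. ]
```

View pics/c2.png

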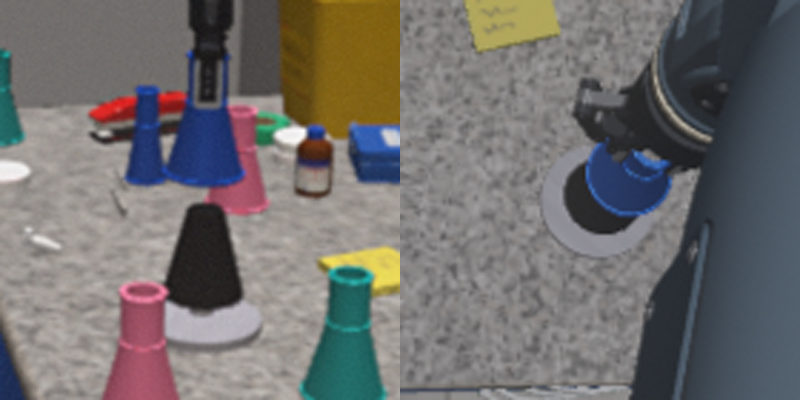

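Side crop: the sleeve's mouth is centred at x≈205 directly above the cone (centre ≈204), and it is upright. In the top crop the mouth sits over the cone, with the offset explained by parallax. I'll lower gently and watch the force.

>>> {"op": "carry_out", "data": {"motion": [[-1,0,0.001,0.005,0],[-1,0,0,0.01,0],[-1,0,0,0.01,0],[-1,0,0,0.01,0],[-1,0,0,0.01,0],[-1,0,0,0.005,0],[-1,0,0,0,0],[-1,0,0,0,0]]}}

```text
time: 5.85
position: [455.9, -137.0, 146.4]
tool_rot: [[-0.958, 0.288, -0.0], [0.288, 0.958, -0.0], [-0.0, -0.0, -1.0]]
force: [-1.1, -0.8, -1.3]
grip_width: 30.9
finger_force: 59.5
```

Run:
```python
from rig import r
import cv2,pickle,numpy as np
d={}
for n in("side","wrist"): d[n]=r.grab_frame(n)
pickle.dump(d,open('f3.pkl','wb'))
a=d['side']['image'][170:290,250:370,::-1];b=d['wrist']['image'][80:290,180:390,::-1]
a,b=[cv2.resize(x,(400,400),interpolation=cv2.INTER_CUBIC) for x in(a,b)]
cv2.imwrite('pics/c3.png',np.hstack([a,b]))
```

```text
(no output)
```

View pics/c3.png

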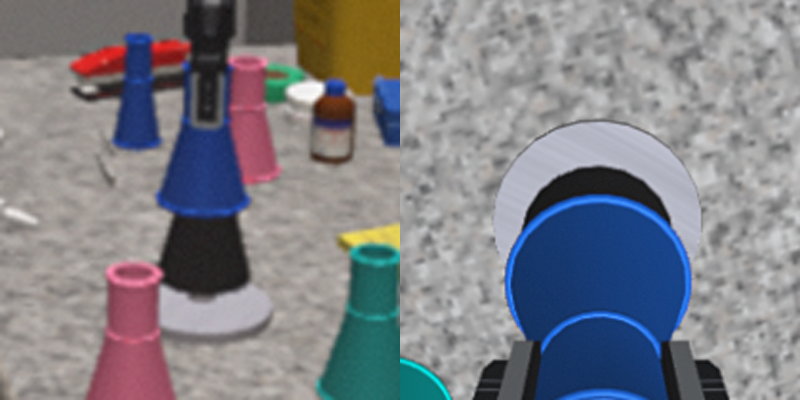

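The sleeve is over the cone and centred in both views (wrist crop: mouth 598, foot 598; side crop: 204 vs 205). There's no contact force yet.

>>> {"op": "carry_out", "data": {"motion": [[-1,0,0,0.005,0],[-1,0,0,0.005,0],[-1,0,0,0.004,0],[-1,0,0,0.002,0],[-1,0,0,0,0],[-1,0,0,0,0]]}}

```text
time: 6.55
position: [455.9, -137.0, 130.3]
tool_rot: [[-0.958, 0.288, -0.0], [0.288, 0.958, -0.0], [0.0, -0.0, -1.0]]
force: [0.7, 0.1, -0.9]
grip_width: 30.9
finger_force: 59.5
```

>>> {"op": "carry_out", "data": {"motion": [[-1,0,0,0.002,0],[-1,0,0,0.001,0],[-1,0,0,0,0],[-1,0,0,0,0]]}}

```text
time: 6.95
position: [455.9, -137.0, 127.3]
tool_rot: [[-0.958, 0.288, -0.0], [0.288, 0.958, -0.0], [-0.0, -0.0, -1.0]]
force: [-0.8, -0.1, -0.6]
grip_width: 30.8
finger_force: 59.5
```

>>> {"op": "carry_out", "data": {"motion": [[-1,0,0,0.002,0],[-1,0,0,0.001,0],[-1,0,0,0,0],[-1,0,0,0,0]]}}

```text
time: 7.35
position: [456.1, -137.2, 124.5]
tool_rot: [[-0.958, 0.288, 0.0], [0.288, 0.958, -0.0], [-0.001, -0.0, -1.0]]
force: [0.9, -1.1, 0.3]
grip_width: 30.6
finger_force: 59.6
```

>>> {"op": "carry_out", "data": {"motion": [[-1,0,0,0.001,0],[-1,0,0,0.001,0],[-1,0,0,0,0],[-1,0,0,0,0]]}}

```text
time: 7.75
position: [456.1, -137.2, 122.5]
tool_rot: [[-0.958, 0.288, 0.001], [0.288, 0.958, -0.0], [-0.001, -0.0, -1.0]]
force: [1.8, -2.3, 1.6]
grip_width: 30.8
finger_force: 59.8
```

Light contact, with the side force pointing to +x, -y. I'll shift about 1 mm that way and release.

>>> {"op": "carry_out", "data": {"motion": [[-1,-0.001,-0.001,0,0],[-1,0,0,0,0],[0,0,0,0,0],[0,0,0,0,0],[0.5,0,0,0,0],[1,0,0,0,0],[1,0,0,0,0],[1,0,0,0,0]]}}

```text
time: 8.55
position: [456.5, -138.2, 122.3]
tool_rot: [[-0.958, 0.288, -0.0], [0.288, 0.958, -0.0], [-0.0, -0.0, -1.0]]
force: [-0.1, 0.8, 0.0]
grip_width: 85.7
finger_force: 0.0
```

```bash
python3 st.py
python3 - <<'E'
from rig import r
import cv2,pickle,numpy as np
d={}
for n in("side","wrist"): d[n]=r.grab_frame(n)
a=d['side']['image'][170:290,250:370,::-1];b=d['wrist']['image'][80:360,145:425,::-1]
a,b=[cv2.resize(x,(400,400),interpolation=cv2.INTER_CUBIC) for x in(a,b)]
cv2.imwrite('pics/c4.png',np.hstack([a,b]))
E
```

```text
8.55 [ 456.5 -138.2  122.3] [-0.29  0.22 -0.33  1.02 -0.   -0.  ] [[-0.958, 0.288, -0.0], [0.288, 0.958, -0.0], [-0.0, -0.0, -1.0]] 85.69617279876508 0.0 [-0.1  0.8  0. ]
```

View pics/c4.png

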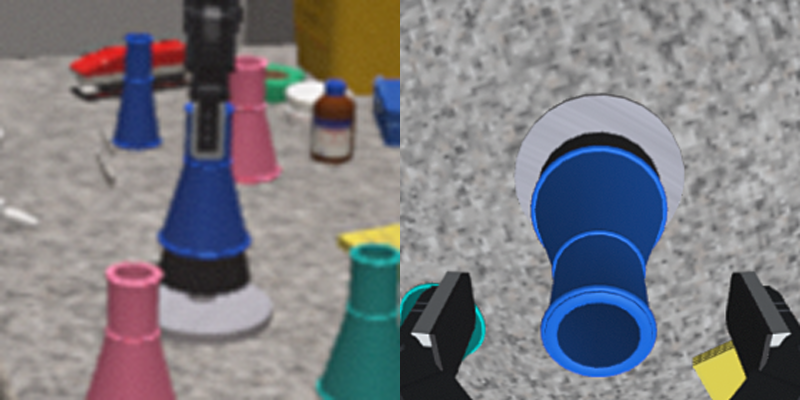

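The sleeve is released, upright and seated on the cone, with the fingers clear on both sides of the neck (crop 450 and 750 against the neck at 600). I'll retreat straight up.

>>> {"op": "carry_out", "data": {"motion": [[1,0,0,-0.01,0],[1,0,0,-0.02,0],[1,0,0,-0.025,0],[1,0,0,-0.025,0],[1,0,0,-0.025,0],[1,0,0,-0.015,0],[1,0,0,0,0],[1,0,0,0,0]]}}

```text
time: 9.45
position: [456.5, -138.2, 242.4]
tool_rot: [[-0.958, 0.288, 0.0], [0.288, 0.958, -0.0], [-0.0, -0.0, -1.0]]
force: [-0.0, 0.2, -0.5]
grip_width: 85.5
finger_force: 0.0
```

Run:
```python
from rig import r
import cv2
f=r.grab_frame('side')
cv2.imwrite('pics/c5.png',cv2.resize(f['image'][150:290,240:380,::-1],(560,560),interpolation=cv2.INTER_CUBIC))
```

```text
(no output)
```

View pics/c5.png

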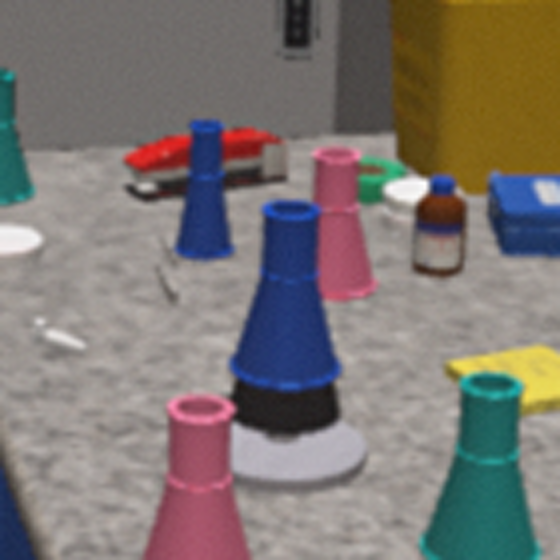

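The sleeve sits upright on the cone (mouth at 286,375), the gripper is clear, and the narrow sleeve at (205,190) still stands.

```bash
python3 -c "
from rig import r
print(r.finish_job())"
```

```text
the job is handed in; nothing more can be done
None
```

The wide blue sleeve is sitting upright and loose on the rubber cone, the gripper is clear, the narrow sleeve was not touched, and the job was handed in after about 9.5 s (no verdict was returned).

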